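# Half-turn the polishing pot's bayonet lid and hold it short of the click

### The arm

A 6-joint arm with a two-finger parallel gripper is mounted at the origin on the work surface. World frame = base frame: x ahead of the robot, y to its left, z up, the work surface at z = 0. Lengths are in mm, angles in rad, forces in N, time in s.
With the tool pointing down it reaches from about 350 to 975 mm from the base axis. Payload 7.1 kg.
Tool frame: the origin (TCP) lies at the very end of the fingers, on their centre line; the grasp point (between the pads) lies 19 mm behind it; y points along the fingers, z is the direction in which the jaws open and shut, and the axes are right-handed (so a half turn about y gives the same grasp; the last joint's range is limited). The gripper opens to 88 mm and grips with 3 to 60 N. Pads are 20 mm wide; open, the fingers measure 115 mm over their backs; the gripper's body (75 mm by 178 mm) begins 61 mm behind the grasp point.
Start: joints at [-1.127, 0.423, 1.63, -0, 1.089, -0.019], TCP at [279.049, -559.229, 222.675] pointing down, gripper open.
Joint ranges: [-3, 3], [-0.9, 2.11], [0.09, 2.58], [-1.31, 4.45], [0.11, 2.69], [-2.54, 2.54]. Speed limits (rad/s): [2.39, 2.39, 3.01, 3.14, 3.14, 3.14].

### API

Orientations are given as a rotation vector (axis times angle).
In Python, from workcell import ctrl gives the robot as it stands.
- The arm moves only by the shell command python3 -m jog 'ROWS'. ROWS is JSON, a list of rows, each a list of 3 entries, a list of its own where there are three numbers: the opening, from 0 (shut) to 1 (fully open), then the shift along the tool's x, y, z in cm, then the turn, a rotation vector about the tool's x, y, z in rad. In form: [[claw, [dx, dy, dz], [wx, wy, wz]], ...]. A call has 1 to 8 rows; each row is the pose to reach, as a shift and turn from the pose commanded when the call began, along the tool's axes at that moment; what a row does not reach only later rows make up. A row lasts 1/10 s, in which the tool goes at most 50 mm and 8.59 degrees, less where a joint would pass 70% of its speed; a pose out of reach is approached as far as the arm can. A call with a gripper value outside its range is refused whole. The fingers move at their own pace and stop on an object; the grip force is fixed at half the most. Time passes only in rows, so rows that repeat a pose let the fingers close. It gives the time, the measured TCP pose, the force and the opening at its end, in the units of the state.
- ctrl.get_obs(): the state, without advancing time (a new reading comes with each control period).
- ctrl.get_image(name): name is "scene" or "top" or "wrist"; returns a dict with "color" (400x640x3 uint8, red, green, blue), "z_map" (400x640 float32, mm along the optical axis (not along the pixel's ray), 0 where there is no reading), "fx", "fy", "cx", "cy" (pixels), "dist_coeffs" ([k1, k2, p1, p2, k3] as OpenCV has them; the pictures are not rectified), "pose" (4x4, takes a point from camera to world coordinates). Camera axes: x right, y down, z forward; pixel columns grow to the right and rows downward; lengths in mm; the calibration is good to about 2 mm. A picture is of the moment at which its call begins.
- ctrl.close_job(): hands the job in, once; it reports no verdict.
The state is a dict: "t": time; "qpos": joint angles; "qvel": joint speeds; "joint_torque": joint torques, N m; "ee_pos": TCP position; "orientation": TCP orientation; "ft_force": force on the tool from outside, world axes, zero at the start; "moment": the same for the moment, N m; "width": finger opening in mm.
Only numpy, scipy, OpenCV 4.12 (cv2) and the standard library are available. Lean on these libraries where they do the work, as an engineer would, in place of code of your own. Each camera call takes 0.05 s, during which the arm holds its last target.

### The job

Lock the pot's carriage where it stands by turning its clamp knob clockwise to the stop, then take the lid with the two side lugs, lower it squarely right down onto the seat in the pot with its lugs through the two gaps in the rim, and twist it clockwise to the half-turn position, where its bar points at the two dark marks on the rim, well short of the lock's click. A spring pushes the lid back, so finish while still holding it there, fully down, with the carriage still locked. Leave everything else on the bench where it is.

Things in the scene. Friction and masses are not known exactly. Their poses are not given: they have to be found in the camera images.
- clamp_grip (a point): Middle of the grip bar of the black clamp knob (bar 46 long, 14 wide; its top 15 above this point, its foot 19 below, on a disc of 44 diameter) on a steel post at the slide's end nearest the robot. The x axis runs along the bar, z up; the knob turns about this vertical axis.
- clamp (a joint): Turn of the clamp knob in rad, clockwise from above positive: starts between 0 and 0.2 (carriage free), 1.2 = stop (locked; 1.08 and more holds). It stays where it is left; turning it takes about 0.1 Nm.
- pot (a point): Steel pot, 94 diameter, 50 high, fixed on the carriage. Origin at its underside's centre, z up. The top of the seat ring inside is at 36. The rim, from 44 to 50, has a 66 mm opening and, at the +x and -x ends of the pot's x axis, two gaps 13 wide out to 84 diameter for the lugs. Under the rim the lugs turn clockwise only. Brass housings outside, 1.22 rad clockwise of the gaps: the lock.
- half_mark (a point): The two dark marks on top of the pot's rim, opposite each other on this frame's x axis (origin on the pot's axis at rim height, 50 above the pot's origin): the half-turn position, 0.70 rad clockwise (from above) of the pot's x axis.
- carriage (a joint): Position of the pot's carriage along the slide, m, between -0.05 and 0.05. Free it slides under a push of 2 N; locked it holds 30 N.
- ring (a joint): Sprung ring inside the pot that the lugs push round, rad clockwise from above: 0 at rest, then the lid's turn from the gaps less about 0.1 (about 0.6 at the marks). It pushes back with 0.035 Nm at 0, 0.07 Nm at 0.6, so a lid let go turns back. Near 0.9 the lugs meet the spring catches; above 1.0 counts as clicked.
- lid_mid (a point): Middle of the loose bayonet lid (50 high, 140 g), 25 above its underside. Aluminium disc, 60 diameter, 16 thick, with an upright dark wood grip bar, 46 long, 14 wide, from 16 to 50 above the underside, along the x axis. At the disc's foot two lugs at +x and -x, 8 wide, 5 thick, 80 over the tips. It lies flat left or right of the slide. Seated, this point is 61 above the pot's origin.
- cover: Bystander, to be left alone: plain aluminium cover, 76 diameter, with a wooden ball knob and no lugs, 47 high; origin at its underside. Lies on the other side of the slide from the lid.
- graver: Bystander: graver with a wooden ball handle of 34 diameter, 105 long, lying along its x axis.
- tweezers: Bystander: steel tweezers, 120 long, lying along their x axis.
- jar: Bystander: small glass jar with a yellow cap, 44 diameter, 45 high.
- dish: Bystander: glass dish, 110 diameter, 22 high.
- mandrel: Bystander: ring mandrel with a wooden handle, 200 long, 20 thick, lying along its x axis.
- pitchblock: Bystander: pale wooden block 70 x 50 x 30.
- collar: Bystander: brass ring, 48 diameter, 14 high.
Things that resemble listed ones, but are neither listed nor needed, are in the scene too. What is shaped like the part that bears lid_mid but blue or turquoise is not meant.

How it is judged:
By the outcome, as a careful person would: the job done as asked, in the order asked, and still so for the second after the job is handed in, while the arm keeps its last pose, push and grip.
It also fails if it takes over 58 s, if anything falls off the work surface, if the arm or the gripper's body presses on something with over 40 N, if the wrist force passes 120 N, or if a joint passes its speed limit or range.

## Working session

There is one attempt and no reset: what is moved stays moved. The work goes in short steps, Python scripts to look and compute and a shell command to move; the robot and the scene stay as the last step left them, time stands still between calls to the robot, and variables do not carry over. Pictures are saved under pics/ and viewed, and the job is handed in when it is done.

```bash
ls; mkdir -p pics
python3 - <<'E'
from workcell import ctrl
import cv2,numpy as np
o=ctrl.get_obs();print(o)
for n in["scene","top"]:
    im=ctrl.get_image(n);cv2.imwrite(f"pics/{n}0.png",im["color"][:,:,::-1]);np.savez(f"{n}0.npz",**im)
    print(n,im["fx"],im["cx"],im["cy"],im["dist_coeffs"],im["pose"])
E
```

```text
pics
{'t': 0.0, 'qpos': array([-1.12699030e+00,  4.23831533e-01,  1.63068223e+00, -3.02338276e-06,
        1.08858910e+00, -1.89853668e-02]), 'qvel': array([ 0.0003888 ,  0.00024129,  0.00044138, -0.00159508, -0.0014124 ,
       -0.00040835]), 'joint_torque': array([ 1.78825427e-03, -5.44624972e+01, -2.73661101e+01,  6.44790614e-02,
        2.27092527e-02, -1.31604447e-04]), 'ee_pos': array([ 278.82370367, -558.74346087,  221.91055704]), 'orientation': array([-0.46310789,  1.96562738, -1.96264953]), 'ft_force': array([-1.02266489,  0.91112367,  0.34717181]), 'moment': array([-0.01723139, -0.03070791, -0.00787826]), 'width': 87.63287507895127}
scene 447.7974643530851 322.3001832838491 199.60764542632282 [-0.03043761  0.          0.          0.          0.        ] [[-4.62073110e-01  6.18454652e-01 -6.35611741e-01  1.36444032e+03]
 [ 8.86603348e-01  3.38768491e-01 -3.14913341e-01  3.84890136e+02]
 [ 2.05656098e-02 -7.09048484e-01 -7.04859775e-01  9.69245661e+02]
 [ 0.00000000e+00  0.00000000e+00  0.00000000e+00  1.00000000e+00]]
top 439.36013730189995 315.849239047832 203.67264301172332 [-0.08551779  0.          0.          0.          0.        ] [[-2.02305727e-03 -9.84837210e-01  1.73469238e-01  3.60896498e+02]
 [-9.99997953e-01  1.99822834e-03 -3.17771091e-04  5.93432469e+00]
 [-3.36783524e-05 -1.73469526e-01 -9.84839237e-01  1.23009341e+03]
 [ 0.00000000e+00  0.00000000e+00  0.00000000e+00  1.00000000e+00]]
```

View pics/scene0.png

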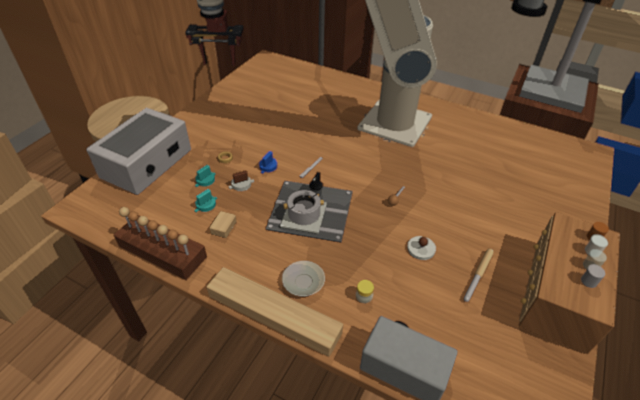

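View pics/top0.png

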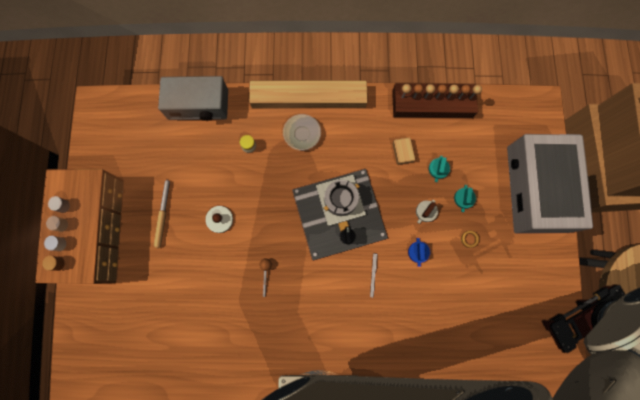

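Candidates for the lid in the top view are the silver disc with a dark bar at (427,210), turquoise ones at (440,168) and (465,197), a blue one at (419,252), and the cover with a ball knob at (218,219). By the description it is (427,210). The clamp knob is at (347,237). Next I take a close crop to check.

Run:
```python
import cv2
a=cv2.imread("pics/top0.png")[155:270,280:480]
cv2.imwrite("pics/top0c.png",cv2.resize(a,None,fx=4,fy=4,interpolation=cv2.INTER_CUBIC))
b=cv2.imread("pics/scene0.png")[140:250,180:370]
cv2.imwrite("pics/scene0c.png",cv2.resize(b,None,fx=4,fy=4,interpolation=cv2.INTER_CUBIC))
```

```text
(no output)
```

View pics/top0c.png

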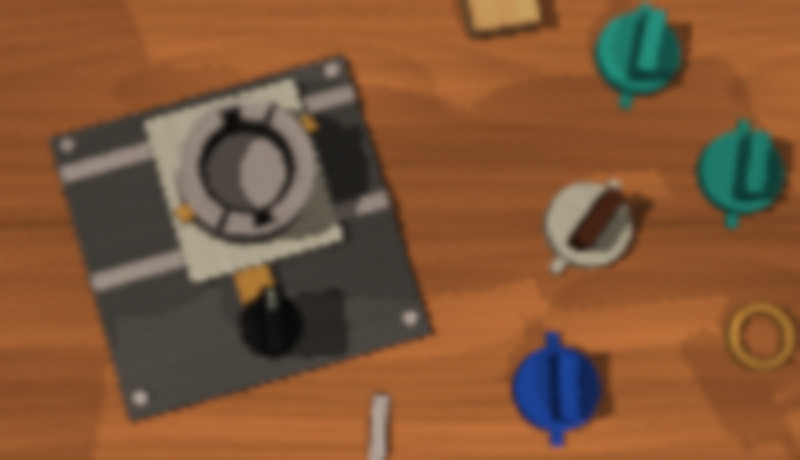

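View pics/scene0c.png

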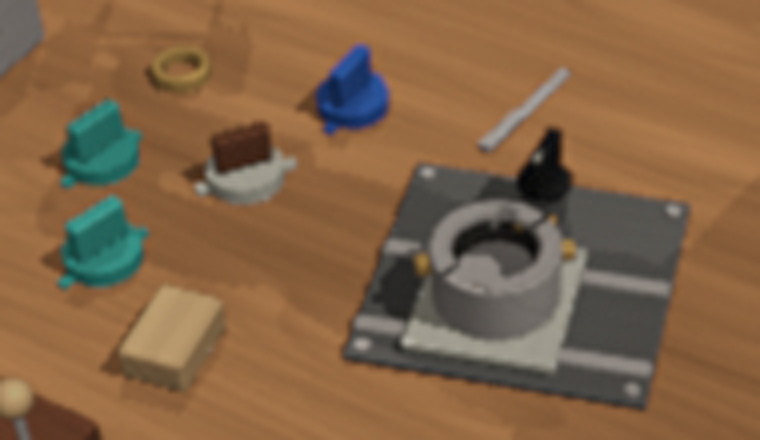

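The crop confirms it: the silver disc with two silver lugs and a dark wood bar is at top (427,210), the pot at about (342,197), and the black knob at (347,237). Now the rough 3D positions.

```bash
cat > h.py <<'E'
import numpy as np,cv2
from scipy.spatial.transform import Rotation as R
def K(im): return np.array([[im["fx"],0,im["cx"]],[0,im["fy"],im["cy"]],[0,0,1.]])
def ray(im,uv):
    p=cv2.undistortPoints(np.array(uv,float).reshape(-1,1,2),K(im),np.array(im["dist_coeffs"]))[:,0]
    return np.c_[p,np.ones(len(p))]
def onplane(im,uv,z):
    d=ray(im,uv)@im["pose"][:3,:3].T; o=im["pose"][:3,3]
    return o+d*((z-o[2])/d[:,2])[:,None]
def bydepth(im,uv):
    uv=np.array(uv); z=im["z_map"][uv[:,1].astype(int),uv[:,0].astype(int)]
    return (ray(im,uv)*z[:,None])@im["pose"][:3,:3].T+im["pose"][:3,3]
def cloud(im):
    h,w=im["z_map"].shape; u,v=np.meshgrid(np.arange(w),np.arange(h))
    P=bydepth(im,np.c_[u.ravel(),v.ravel()]).reshape(h,w,3); P[im["z_map"]==0]=np.nan
    return P
def proj(im,P):
    T=np.linalg.inv(im["pose"]);r=cv2.Rodrigues(T[:3,:3])[0]
    return cv2.projectPoints(np.array(P,float).reshape(-1,1,3),r,T[:3,3],K(im),np.array(im["dist_coeffs"]))[0][:,0]
def snap(n,name):
    from workcell import ctrl
    im=ctrl.get_image(n);cv2.imwrite(f"pics/{name}.png",im["color"][:,:,::-1]);np.savez(f"{name}.npz",**im);return im
def load(f): 
    d=np.load(f);return {k:d[k] for k in d}
def down(yaw): # tool pose: y down, z(jaws) along world (cos yaw, sin yaw,0)
    y=np.array([0,0,-1.]);z=np.array([np.cos(yaw),np.sin(yaw),0]);x=np.cross(y,z)
    return R.from_matrix(np.c_[x,y,z])
def delta(p0,R0,p1,R1):
    return R0.inv().apply(np.array(p1)-p0)/10,(R0.inv()*R1).as_rotvec()
E
python3 - <<'E'
from h import *
im=load("top0.npz");np.set_printoptions(precision=1,suppress=True)
for n,uv in dict(knob=(347,233),knobbase=(347,240),plate=(320,240),carr=(328,215),rim=(356,186),rim2=(330,210),seat=(338,200),lid=(422,207),bar=(430,209),table=(400,230)).items(): print(n,bydepth(im,[uv]))
from workcell import ctrl
o=ctrl.get_obs();r=R.from_rotvec(o["orientation"]);print(r.as_matrix());
print(ctrl.get_image("wrist")["pose"],o["ee_pos"])
E
```

```text
knob [[485.5 -76.5  75.3]]
knobbase [[466.7 -76.   78.5]]
plate [[473.7  -5.8   5.1]]
carr [[542.3 -28.3  18. ]]
rim [[ 614.6 -103.5   64.9]]
rim2 [[549.1 -32.5  62.9]]
seat [[583.  -56.1  27.5]]
lid [[ 564.3 -292.9   18.2]]
bar [[ 553.6 -307.4   48.2]]
table [[ 501.1 -230.9    4.8]]
[[-0.9 -0.   0.4]
 [-0.4  0.  -0.9]
 [-0.  -1.  -0. ]]
[[   0.4   -0.9   -0.3  352. ]
 [  -0.9   -0.4   -0.1 -522.7]
 [  -0.     0.3   -1.   383.9]
 [   0.     0.     0.     1. ]] [ 278.9 -558.8  222. ]
```

```bash
cat >> h.py <<'E'
def plan(p1,yaw1,cmd=None):
    from workcell import ctrl
    o=ctrl.get_obs();p0=o["ee_pos"];r0=R.from_rotvec(o["orientation"])
    m=r0.as_matrix();print("now",p0,"yaw",np.arctan2(m[1,2],m[0,2]),"tilt",m[:,1],"q6",o["qpos"][5],"w",o["width"],"t",o["t"])
    a,b=delta(p0,r0,p1,down(yaw1));print("shift cm",np.round(a,2),"turn",np.round(b,3))
E
python3 - <<'E'
from h import *
plan([530,-85,270],-0.16)
E
```

```text
now [ 278.88209506 -558.83971583  222.06030696] yaw -1.107959603635241 tilt [-5.29126904e-04  1.10649306e-03 -9.99999248e-01] q6 -0.01901095344085638 w 87.59153994158324 t 0.15
shift cm [-43.63  -4.75 -31.19] turn [ 0.001 -0.948 -0.001]
```

```bash
python3 -m jog '[[1,[-43.6,-4.8,-31.2],[0,-0.948,0]],[1,[-43.6,-4.8,-31.2],[0,-0.948,0]],[1,[-43.6,-4.8,-31.2],[0,-0.948,0]],[1,[-43.6,-4.8,-31.2],[0,-0.948,0]],[1,[-43.6,-4.8,-31.2],[0,-0.948,0]],[1,[-43.6,-4.8,-31.2],[0,-0.948,0]],[1,[-43.6,-4.8,-31.2],[0,-0.948,0]],[1,[-43.6,-4.8,-31.2],[0,-0.948,0]]]'
python3 - <<'E'
from h import *
plan([530,-85,270],-0.16)
E
```

```text
t: 0.95
ee_pos: [465.9, -205.2, 258.5]
orientation: [-1.13, 1.325, -1.325]
ft_force: [0.3, -0.2, -0.3]
width: 88.2
now [ 465.93724126 -205.16608209  258.54686057] yaw -0.15864798290726778 tilt [ 5.42713544e-05 -3.42176757e-05 -9.99999998e-01] q6 -0.2795025261757956 w 88.16780802586398 t 0.95
shift cm [-12.88  -1.15   4.43] turn [-0.     0.001  0.   ]
```

```bash
python3 -m jog '[[1,[-12.9,-1.1,4.4],[0,0,0]],[1,[-12.9,-1.1,4.4],[0,0,0]],[1,[-12.9,-1.1,4.4],[0,0,0]],[1,[-12.9,-1.1,4.4],[0,0,0]],[1,[-12.9,-1.1,4.4],[0,0,0]]]'
python3 - <<'E'
from h import *
plan([530,-85,270],-0.16)
im=snap("wrist","w1");print(im["fx"],im["dist_coeffs"],im["pose"])
plan([530,-85,270],-0.16)
E
```

```text
t: 1.45
ee_pos: [529.3, -86.2, 269.0]
orientation: [-1.131, 1.325, -1.324]
ft_force: [-0.1, -0.4, 0.3]
width: 88.1
now [529.25012807 -86.24644535 269.00541902] yaw -0.1578825916901179 tilt [-8.31358018e-04 -1.91543827e-04 -9.99999636e-01] q6 -0.02549043347886099 w 88.06824361168384 t 1.45
shift cm [-0.13 -0.1   0.05] turn [0.001 0.002 0.   ]
338.40995524340815 [-0.07125015  0.          0.          0.          0.        ] [[ 9.87563733e-01 -1.49730504e-01 -4.79442217e-02  5.42181176e+02]
 [-1.57214515e-01 -9.42846752e-01 -2.93808778e-01 -5.69524612e+00]
 [-1.21191718e-03  2.97692421e-01 -9.54661067e-01  4.30884399e+02]
 [ 0.00000000e+00  0.00000000e+00  0.00000000e+00  1.00000000e+00]]
now [528.88127853 -87.05601891 268.98260948] yaw -0.1593846756023982 tilt [-9.81611398e-04 -2.47399714e-04 -9.99999488e-01] q6 -0.025510510297124506 w 87.62772693550883 t 1.5
shift cm [-0.22 -0.1   0.08] turn [0.001 0.001 0.   ]
```

View pics/w1.png

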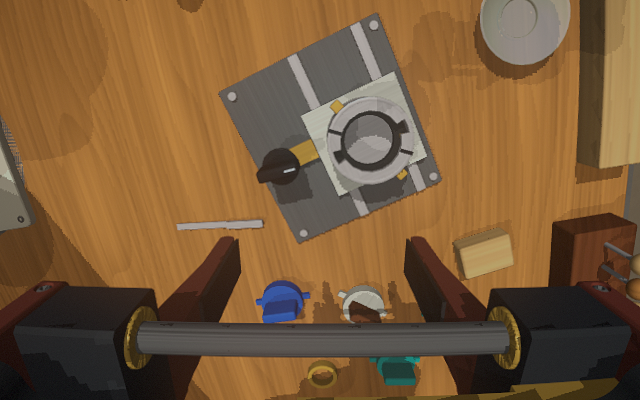

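The wrist view shows the knob at about (283,167), the pot rim centred at (372,140), and the silver lid at (362,303) beneath the gripper. I enlarge the crop next.

Run:
```python
import cv2
a=cv2.imread("pics/w1.png")[80:205,245:445]
cv2.imwrite("pics/w1c.png",cv2.resize(a,None,fx=4,fy=4,interpolation=cv2.INTER_CUBIC))
```

```text
(no output)
```

View pics/w1c.png

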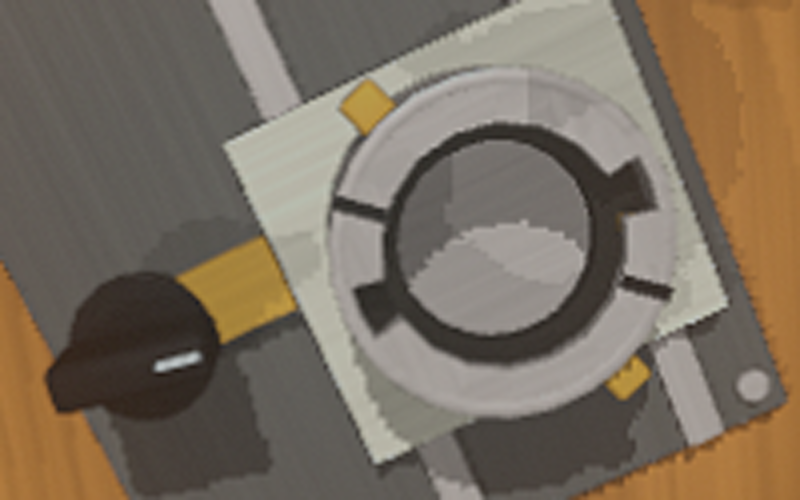

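Run:
```python
from h import *
np.set_printoptions(precision=1,suppress=True)
im=load("w1.npz");P=cloud(im)
rim=P[90:190,325:425].reshape(-1,3);z=rim[:,2]
print(np.histogram(z,bins=np.arange(0,80,4)))
zr=np.median(z[z>58]);print("rimz",zr)
k=P[140:190,250:302].reshape(-1,3);print(np.histogram(k[:,2],bins=np.arange(0,110,4)))
def c2(u,v):return (245+u/4-0.375, 80+v/4-0.375)
# rim features on rim plane
f=dict(gapR=[(622,190),(652,185)],gapL=[(395,300),(372,308)],markL=[(334,203),(385,214)],markR=[(624,283),(670,295)])
c=onplane(im,[c2(u,v) for a in f.values() for u,v in a],zr);print(c)
m1=c[4:6].mean(0);m2=c[6:8].mean(0);d=m2-m1;print("mark yaw",np.arctan2(d[1],d[0]),"centre",(m1+m2)/2)
g1=c[0:2].mean(0);g2=c[2:4].mean(0);d=g1-g2;print("gap yaw",np.arctan2(d[1],d[0]),(g1+g2)/2)
col=im["color"]
# rim circle fit with top plane pts
m=(np.abs(rim[:,2]-zr)<2.5);q=rim[m];b=np.linalg.lstsq(np.c_[2*q[:,:2],np.ones(len(q))],(q[:,:2]**2).sum(1),rcond=None)[0];print("rim pts mean",q.mean(0),b[:2])
h=cv2.convexHull(q[:,:2].astype(np.float32))[:,0];print(cv2.minEnclosingCircle(h))
m=k[:,2]>68;q=k[m]
for t in (72,80,86,90):
  qq=k[k[:,2]>t]; 
  if len(qq)>20: print(t,len(qq),qq.mean(0),cv2.minAreaRect(qq[:,:2].astype(np.float32)))
```

```text
(array([ 163,  661,  719,  137,  875,  817, 1844,   10,    4,   10,    6,
         18,   44,  696,  482,  161,  192, 2879,   15]), array([ 0,  4,  8, 12, 16, 20, 24, 28, 32, 36, 40, 44, 48, 52, 56, 60, 64,
       68, 72, 76]))
rimz 69.85330709363205
(array([169, 458, 517,   7, 127,  19,   0,   0,   0,   3, 233, 250,  28,
        24,  27,  25,  28,  29, 136, 395,   0,   0,   0,   0,   0,   0,
         0]), array([  0,   4,   8,  12,  16,  20,  24,  28,  32,  36,  40,  44,  48,
        52,  56,  60,  64,  68,  72,  76,  80,  84,  88,  92,  96, 100,
       104, 108]))
[[618.  -51.2  69.9]
 [626.  -51.1  69.9]
 [554.7 -71.   69.9]
 [548.3 -72.2  69.9]
 [542.5 -42.9  69.9]
 [555.3 -47.9  69.9]
 [616.2 -75.9  69.9]
 [628.3 -81.1  69.9]]
mark yaw -0.42372096751076566 centre [585.6 -62.   69.9]
gap yaw 0.2815709176840781 [586.8 -61.4  69.9]
rim pts mean [585.3 -59.5  70. ] [585.1 -61.5]
((585.1246948242188, -61.94717788696289), 47.504608154296875)
72 531 [481.3 -77.9  76.6] ((480.7684326171875, -78.4758529663086), (45.13749694824219, 14.122325897216797), 5.898467540740967)
```

Pot axis is at about (585.3,-62), rim z≈70, gap yaw 0.28 and mark yaw −0.42, a difference of 0.70 as it should be. The knob bar is at (481,-78.4), top z≈77, yaw ≈0.10. I move above the knob.

Run:
```python
from h import *
plan([481,-78.5,150],1.67)
```

```text
now [528.88127853 -87.05601891 268.98260948] yaw -0.1593846756023982 tilt [-9.81611398e-04 -2.47399714e-04 -9.99999488e-01] q6 -0.025510510297124506 w 87.62772693550883 t 1.5
shift cm [-0.09 11.9  -4.85] turn [ 1.000e-03 -1.829e+00 -1.000e-03]
```

```bash
python3 -m jog '[[0.45,[-0.1,11.9,-4.85],[0,-1.829,0]],[0.45,[-0.1,11.9,-4.85],[0,-1.829,0]],[0.45,[-0.1,11.9,-4.85],[0,-1.829,0]],[0.45,[-0.1,11.9,-4.85],[0,-1.829,0]],[0.45,[-0.1,11.9,-4.85],[0,-1.829,0]],[0.45,[-0.1,11.9,-4.85],[0,-1.829,0]],[0.45,[-0.1,11.9,-4.85],[0,-1.829,0]],[0.45,[-0.1,11.9,-4.85],[0,-1.829,0]]]'
python3 - <<'E'
from h import *
plan([481,-78.5,150],1.67)
E
```

```text
t: 2.3
ee_pos: [480.9, -79.6, 150.2]
orientation: [-1.531, 0.414, -0.413]
ft_force: [-0.3, 0.6, -0.2]
width: 39.4
now [480.87590963 -79.64978293 150.20826493] yaw 1.0436831215048075 tilt [-6.20636101e-04 -7.61640603e-05 -9.99999805e-01] q6 -1.2319470329178515 w 39.42424706355942 t 2.3
shift cm [-0.05  0.02  0.11] turn [ 0.    -0.626 -0.001]
```

```bash
python3 -m jog '[[0.45,[-0.05,0,0.1],[0,-0.626,0]],[0.45,[-0.05,0,0.1],[0,-0.626,0]],[0.45,[-0.05,0,0.1],[0,-0.626,0]],[0.45,[-0.05,0,0.1],[0,-0.626,0]],[0.45,[-0.05,0,0.1],[0,-0.626,0]],[0.45,[-0.05,0,0.1],[0,-0.626,0]]]'
python3 - <<'E'
from h import *
np.set_printoptions(precision=1,suppress=True)
im=snap("wrist","w2")
plan([481,-78.5,150],1.67)
P=cloud(im).reshape(-1,3)
q=P[(P[:,2]>72)&(P[:,2]<82)&(np.hypot(P[:,0]-481,P[:,1]+78)<32)];print(len(q),q.mean(0),cv2.minAreaRect(q[:,:2].astype(np.float32)))
E
```

```text
t: 2.9
ee_pos: [481.3, -78.0, 150.3]
orientation: [-1.57, -0.071, 0.071]
ft_force: [0.4, 0.8, -0.1]
width: 39.7
now [481.4 -77.8 150.3] yaw 1.661329635669954 tilt [-0. -0. -1.] q6 -1.8457744519052988 w 39.72217771314478 t 2.95
shift cm [-0.1  0.  -0.1] turn [ 0. -0. -0.]
1109 [479.5 -78.5  76.4] ((480.43499755859375, -78.59368133544922), (44.979759216308594, 13.9415283203125), 5.707320213317871)
```

View pics/w2.png

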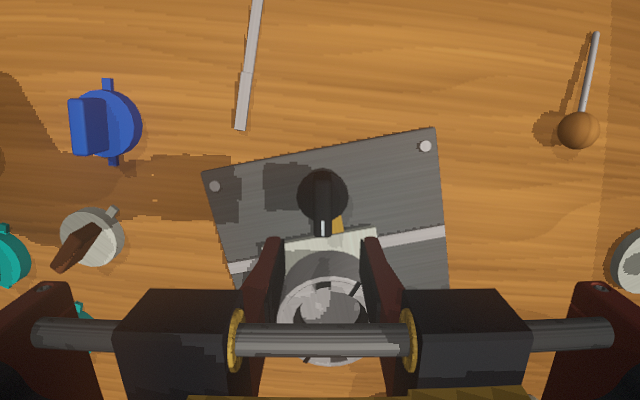

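Both views put the knob at about (480.6,-78.5) with bar yaw 0.10, and the fingers straddle it (bar at px (322,205)). I descend and then grip.

```bash
python3 -m jog '[[0.45,[-0.08,5,-0.06],[0,0,0]],[0.45,[-0.08,8,-0.06],[0,0,0]],[0.45,[-0.08,10,-0.06],[0,0,0]],[0.45,[-0.08,10,-0.06],[0,0,0]],[0,[-0.08,10,-0.06],[0,0,0]],[0,[-0.08,10,-0.06],[0,0,0]],[0,[-0.08,10,-0.06],[0,0,0]],[0,[-0.08,10,-0.06],[0,0,0]]]'
python3 - <<'E'
from h import *
from workcell import ctrl
plan([481,-78.5,50],1.67); o=ctrl.get_obs();print(o["ft_force"],o["moment"])
E
```

```text
t: 3.75
ee_pos: [481.8, -77.7, 51.4]
orientation: [-1.57, -0.076, 0.073]
ft_force: [0.1, 1.2, 5.2]
width: 14.1
now [481.84967803 -77.71389709  51.42412414] yaw 1.6657035337254964 tilt [ 2.10070700e-03 -2.96662958e-04 -9.99997750e-01] q6 -1.8501880686853835 w 14.050996669225135 t 3.75
shift cm [-0.09  0.14 -0.07] turn [ 0.    -0.004  0.002]
[0.11294057 1.17497663 5.23154031] [ 0.05540721 -0.02655147  0.08452827]
```

```bash
python3 -m jog '[[0,[-0.05,0,0],[0,0.12,0]],[0,[-0.05,0,0],[0,0.24,0]],[0,[-0.05,0,0],[0,0.36,0]],[0,[-0.05,0,0],[0,0.48,0]],[0,[-0.05,0,0],[0,0.6,0]],[0,[-0.05,0,0],[0,0.72,0]],[0,[-0.05,0,0],[0,0.84,0]],[0,[-0.05,0,0],[0,0.9,0]]]'
python3 - <<'E'
from h import *
from workcell import ctrl
plan([481,-78.5,50],1.67); o=ctrl.get_obs();print(o["ft_force"],o["moment"])
E
```

```text
t: 4.55
ee_pos: [481.6, -78.2, 51.4]
orientation: [-1.477, 0.63, -0.634]
ft_force: [1.1, -2.2, 4.3]
width: 14.3
now [481.6156391  -78.20831883  51.43254838] yaw 0.762457616777141 tilt [ 0.00240527 -0.00106857 -0.99999654] q6 -0.9465616667246617 w 14.309326413121143 t 4.55
shift cm [-0.02  0.14 -0.06] turn [ 0.    -0.908  0.003]
[ 1.13198381 -2.22382648  4.25531736] [-0.52290996  0.10739371  0.15985937]
```

```bash
python3 -m jog '[[0,[0,0,0],[0,0.05,0]],[0,[0,0,0],[0,0.1,0]],[0,[0,0,0],[0,0.1,0]]]'
cat > st.py <<'E'
from h import *
from workcell import ctrl
o=ctrl.get_obs();m=R.from_rotvec(o["orientation"]).as_matrix()
np.set_printoptions(precision=3,suppress=True)
print("t",round(o["t"],2),o["ee_pos"],"yaw",round(np.arctan2(m[1,2],m[0,2]),4),"F",o["ft_force"],"M",o["moment"],"w",round(o["width"],1),"q6",round(o["qpos"][5],3))
E
python3 st.py
python3 -m jog '[[0,[0,0,0],[0,0.04,0]],[0,[0,0,0],[0,0.04,0]]]' >/dev/null; python3 st.py
python3 -m jog '[[0,[0,0,0],[0,0.04,0]],[0,[0,0,0],[0,0.04,0]]]' >/dev/null; python3 st.py
```

```text
t: 4.85
ee_pos: [481.6, -78.3, 51.4]
orientation: [-1.453, 0.704, -0.709]
ft_force: [-0.7, -4.6, 6.7]
width: 13.9
t 4.85 [481.559 -78.271  51.407] yaw 0.6655 F [-0.682 -4.645  6.681] M [-0.833  0.167 -0.128] w 13.9 q6 -0.85
t 5.05 [481.589 -78.25   51.422] yaw 0.6277 F [-0.56  -2.973  6.139] M [-0.669  0.137  0.618] w 14.1 q6 -0.811
t 5.25 [481.518 -78.137  51.385] yaw 0.5884 F [-0.528 -2.454  6.538] M [-0.475  0.028  0.779] w 14.3 q6 -0.772
```

```bash
python3 -m jog '[[0,[0,0,0],[0,0.04,0]],[0,[0,0,0],[0,0.04,0]]]' >/dev/null; python3 st.py
python3 -m jog '[[0,[0,0,0],[0,0.03,0]],[0,[0,0,0],[0,0.03,0]]]' >/dev/null; python3 st.py
python3 - <<'E'
from h import *
snap("wrist","w3")
E
```

```text
t 5.45 [481.411 -78.018  51.383] yaw 0.5487 F [-0.154 -1.697  7.235] M [-0.285  0.011  0.961] w 15.1 q6 -0.732
t 5.65 [481.309 -77.883  51.371] yaw 0.5189 F [-0.097 -0.004  6.786] M [-0.18  -0.027  0.941] w 15.6 q6 -0.702
```

View pics/w3.png

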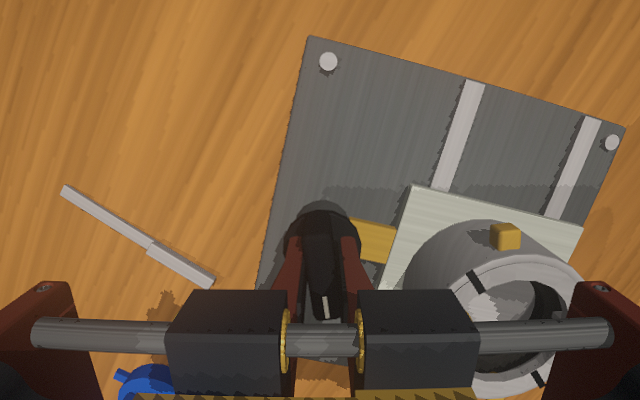

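The moment rose to about 0.95 Nm and the pads began to rock on the bar (width 15.6), so the knob is on its stop. I open, lift and verify.

```bash
python3 -m jog '[[0.4,[0,0,0],[0,0,0]],[0.4,[0,0,0],[0,0,0]],[0.4,[0,0,0],[0,0,0]],[0.4,[0,-5,0],[0,0,0]],[0.4,[0,-10,0],[0,0,0]],[0.4,[0,-15,0],[0,0,0]],[0.4,[0,-15,0],[0,0,0]],[0.4,[0,-15,0],[0,0,0]]]'; python3 st.py
python3 - <<'E'
from h import *
np.set_printoptions(precision=1,suppress=True)
im=snap("wrist","w4")
P=cloud(im).reshape(-1,3)
q=P[(P[:,2]>72)&(P[:,2]<82)&(np.hypot(P[:,0]-481,P[:,1]+78)<32)];print(len(q),q.mean(0),cv2.minAreaRect(q[:,:2].astype(np.float32)))
E
```

```text
t: 6.5
ee_pos: [481.0, -77.7, 201.2]
orientation: [-1.409, 0.819, -0.823]
ft_force: [-0.1, 0.1, -0.2]
width: 34.6
t 6.5 [481.007 -77.727 201.239] yaw 0.516 F [-0.129  0.14  -0.179] M [ 0.002 -0.084  0.024] w 34.6 q6 -0.701
778 [480.  -77.5  76.6] ((480.42962646484375, -78.24314880371094), (13.921896934509277, 45.465972900390625), 37.415950775146484)
```

View pics/w4.png

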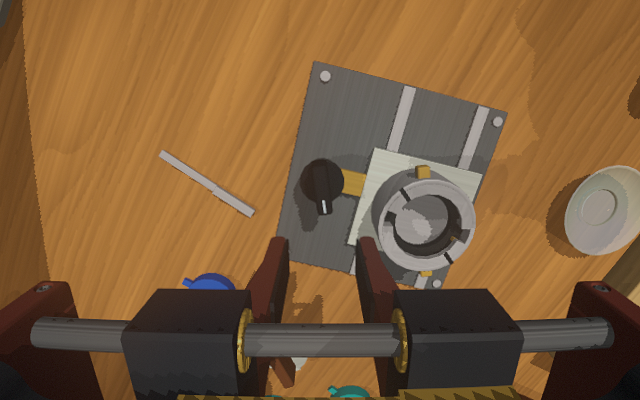

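Knob bar yaw went from +0.10 to −0.92, about 1.02 rad turned and stopped hard. The white dash now sits at (323,207), and the pot and carriage look unmoved. Now the lid.

Run:
```python
from h import *
plan([555,-300,200],0.96)
```

```text
now [479.95385602 -77.5401769  199.83383346] yaw 0.5159971416979854 tilt [-5.16805606e-04  1.67115686e-04 -9.99999852e-01] q6 -0.7007445022191162 w 34.94887056253419 t 6.55
shift cm [ 2.305e+01 -2.000e-02 -4.450e+00] turn [ 0.    -0.444 -0.   ]
```

```bash
python3 -m jog '[[0.45,[23,0,-4.45],[0,-0.444,0]],[0.45,[23,0,-4.45],[0,-0.444,0]],[0.45,[23,0,-4.45],[0,-0.444,0]],[0.45,[23,0,-4.45],[0,-0.444,0]],[0.45,[23,0,-4.45],[0,-0.444,0]],[0.45,[23,0,-4.45],[0,-0.444,0]],[0.45,[23,0,-4.45],[0,-0.444,0]],[0.45,[23,0,-4.45],[0,-0.444,0]]]' >/dev/null; python3 st.py
python3 - <<'E'
from h import *
np.set_printoptions(precision=1,suppress=True)
im=snap("wrist","w5")
P=cloud(im).reshape(-1,3);d=np.hypot(P[:,0]-557,P[:,1]+300)
q=P[(P[:,2]>42)&(P[:,2]<60)&(d<40)];print(len(q),q.mean(0),cv2.minAreaRect(q[:,:2].astype(np.float32)))
q=P[(P[:,2]>11)&(P[:,2]<20)&(d<40)];print(len(q),np.median(q[:,2]),cv2.minEnclosingCircle(q[:,:2].astype(np.float32)))
E
```

```text
t 7.35 [ 554.047 -298.176  198.418] yaw 0.9604 F [1.04  0.987 0.99 ] M [-0.016 -0.169 -0.027] w 39.9 q6 -1.473
669 [ 553.1 -305.2   49.4] ((554.0009765625, -305.7079772949219), (13.547355651855469, 45.54029083251953), 54.58665466308594)
1790 15.921419052162634 ((554.2007446289062, -305.9854736328125), 29.99923324584961)
```

View pics/w5.png

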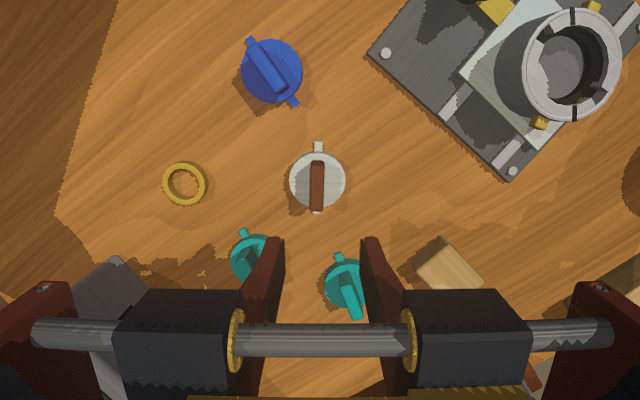

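The lid is at px (317,180) with lugs at (318,146) and (316,211). In 3D it is at (554.1,-305.8), bar yaw −0.618, disc top at z≈16. I go down and grip.

Run:
```python
from h import *
plan([554.1,-305.8,23],0.953)
```

```text
now [ 554.35542335 -298.06752423  199.03920581] yaw 0.9609544852459121 tilt [-0.00243706  0.00156777 -0.9999958 ] q6 -1.4733827728513356 w 39.51477893153226 t 7.4
shift cm [ 0.47 17.6  -0.65] turn [ 0.     0.008 -0.003]
```

```bash
python3 -m jog '[[0.45,[0.45,5,-0.63],[0,0.008,-0.002]],[0.45,[0.45,10,-0.63],[0,0.008,-0.002]],[0.45,[0.45,13,-0.63],[0,0.008,-0.002]],[0.45,[0.45,16,-0.63],[0,0.008,-0.002]],[0.45,[0.45,17.5,-0.63],[0,0.008,-0.002]],[0.45,[0.45,17.5,-0.63],[0,0.008,-0.002]]]'; python3 st.py
```

```text
t: 8.0
ee_pos: [554.0, -305.7, 23.5]
orientation: [-1.516, 0.485, -0.482]
ft_force: [-0.9, -0.2, 0.5]
width: 39.5
t 8.0 [ 554.041 -305.694   23.478] yaw 0.9531 F [-0.909 -0.161  0.506] M [ 0.06  -0.128 -0.06 ] w 39.5 q6 -1.476
```

```bash
python3 -m jog '[[0,[0,0,0],[0,0,0]],[0,[0,0,0],[0,0,0]],[0,[0,0,0],[0,0,0]],[0,[0,0,0],[0,0,0]],[0,[0,0,0],[0,0,0]]]'; python3 st.py;python3 -m jog '[[0,[0,-3,0],[0,0,0]],[0,[0,-7,0],[0,0,0]],[0,[0,-12,0],[0,0,0]],[0,[0,-12,0],[0,0,0]],[0,[0,-12,0],[0,0,0]]]'
python3 - <<'E'
from h import *
plan([585.3,-62,145],1.85)
E
```

```text
t: 8.5
ee_pos: [556.3, -307.8, 26.8]
orientation: [-1.517, 0.482, -0.488]
ft_force: [-0.3, 1.8, 6.5]
width: 13.8
t 8.5 [ 556.257 -307.819   26.812] yaw 0.9519 F [-0.299  1.832  6.484] M [ 0.21  -0.077  0.017] w 13.8 q6 -1.476
t: 9.0
ee_pos: [555.7, -307.7, 146.8]
orientation: [-1.517, 0.481, -0.488]
ft_force: [0.3, -0.2, -2.1]
width: 14.1
now [ 555.73014327 -307.66878068  146.78593403] yaw 0.9519279355043198 tilt [ 0.00411297 -0.00264173 -0.99998805] q6 -1.476014459014362 w 14.06550967253665 t 9.0
shift cm [-11.84   0.13  21.73] turn [ 0.002 -0.898  0.005]
```

```bash
python3 - <<'E'
from h import *
snap("wrist","w6");snap("scene","s6");im=snap("top","t6")
E
python3 st.py
python3 - <<'E'
import cv2
a=cv2.imread("pics/w6.png");b=cv2.imread("pics/s6.png")
cv2.imwrite("pics/s6c.png",cv2.resize(b[80:240,160:380],None,fx=3.4,fy=3.4,interpolation=cv2.INTER_CUBIC))
E
```

```text
t 9.15 [ 553.984 -306.63   143.562] yaw 0.952 F [ 0.151  0.032 -1.615] M [ 0.046 -0.153  0.011] w 14.0 q6 -1.476
```

View pics/w6.png

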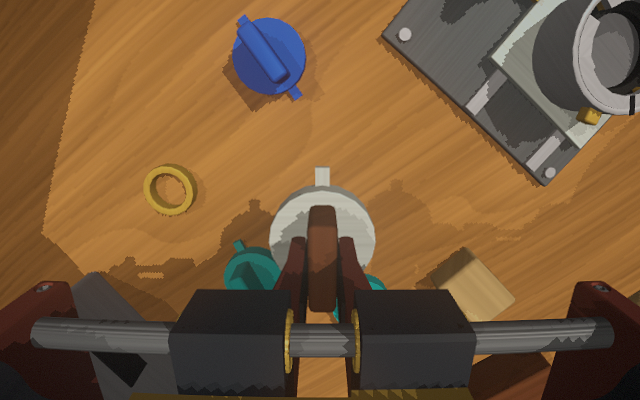

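View pics/s6c.png

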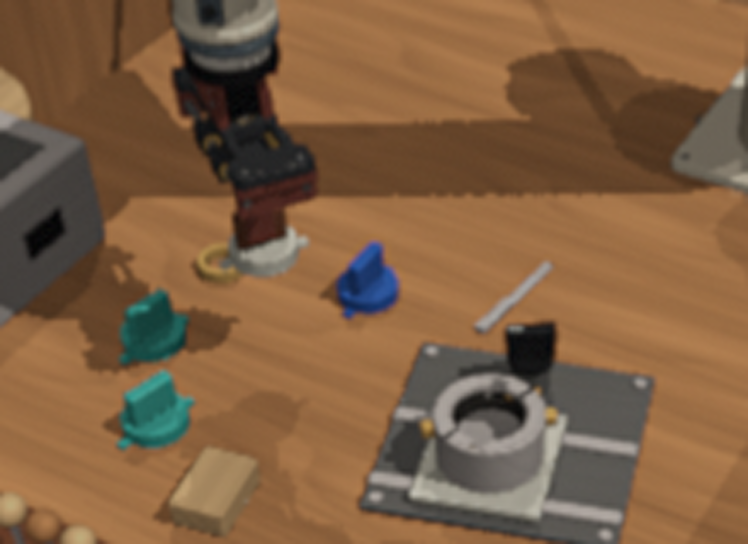

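The lid is held: the lug is at px (322,176) and the bar lies between the pads at (322,260). I measure the lid relative to the tool.

```bash
cat > lid.py <<'E'
import sys
from h import *
from workcell import ctrl
np.set_printoptions(precision=2,suppress=True)
def rel(im,o,zt):
    p=o["ee_pos"];r=R.from_rotvec(o["orientation"]);P=cloud(im).reshape(-1,3);col=im["color"].reshape(-1,3)
    L=r.inv().apply(P-p)  # tool coords
    return L,col
n=sys.argv[1]
o=ctrl.get_obs();im=snap("wrist",n)
L,c=rel(im,o,0);c=c.astype(int)
grey=(c.max(1)-c.min(1)<35)&(c.min(1)>110)
d=np.hypot(L[:,0],L[:,2])
m=grey&(d<45)&(L[:,1]>-5)&(L[:,1]<15);q=L[m]
print(len(q),"disc top y(tool)",np.histogram(q[:,1],bins=np.arange(-5,16,1)))
t=np.median(q[:,1]);q=q[np.abs(q[:,1]-t)<2.5]
q=q[np.hypot(q[:,0],q[:,2])<34]
A=np.c_[q[:,[0,2]],np.ones(len(q))];print("plane y=ax+bz+c",np.linalg.lstsq(A,q[:,1],rcond=None)[0])
h=q[:,[0,2]].astype(np.float32);print("circle x,z",cv2.minEnclosingCircle(h))
lug=grey&(L[:,1]>t+6)&(L[:,1]<t+16)&(np.hypot(L[:,0],L[:,2])>31)&(np.hypot(L[:,0],L[:,2])<45)
q=L[lug];print("lug",len(q),q.mean(0) if len(q) else "", q.min(0),q.max(0))
E
python3 lid.py w7; python3 st.py; python3 -c "
from h import *
plan([585.3,-62,145],1.85)"
```

```text
3534 disc top y(tool) (array([   0,    0,    0,    0,    0,    0,    0,    0,    0,    0,    1,
          1,    2,    5,  274, 1698, 1369,  143,   27,   14]), array([-5, -4, -3, -2, -1,  0,  1,  2,  3,  4,  5,  6,  7,  8,  9, 10, 11,
       12, 13, 14, 15]))
plane y=ax+bz+c [ 0.    0.   10.96]
circle x,z ((-3.5409255027770996, -0.33111318945884705), 29.72334098815918)
lug 392 [-35.06  21.55   3.32] [-43.03  16.96  -4.26] [-20.23  25.82  23.77]
t 9.2 [ 554.041 -306.665  143.409] yaw 0.9519 F [ 0.494  0.408 -1.797] M [ 0.012 -0.107  0.016] w 13.7 q6 -1.476
now [ 554.04148582 -306.6651678   143.40907743] yaw 0.9519474652251559 tilt [-1.34020886e-03  5.35351720e-04 -9.99998959e-01] q6 -1.4760214838501176 w 13.667977766106182 t 9.2
shift cm [-11.65  -0.15  21.74] turn [-0.    -0.898 -0.001]
```

The lid sits 3.5 mm along tool −x from the TCP, level, with the disc top 11 mm beyond the fingertips. I check the pot position across the views taken so far.

Run:
```python
from h import *
from scipy.optimize import least_squares
np.set_printoptions(precision=2,suppress=True)
for n in["w1","w2","w4","w5","t6","top0"]:
    im=load(n+".npz");P=cloud(im).reshape(-1,3)
    d=np.hypot(P[:,0]-585.3,P[:,1]+62)
    zr=np.median(P[(d<46)&(d>34)&(P[:,2]>60)][:,2])
    q=P[(np.abs(P[:,2]-zr)<2.5)&(d<55)&(d>28)][:,:2]
    if len(q)<100: continue
    # fit annulus: outer via angular-binned max, inner via min
    c=np.array([585.3,-62.])
    for _ in range(4):
        a=np.arctan2(q[:,1]-c[1],q[:,0]-c[0]);r=np.hypot(*(q-c).T);b=((a+np.pi)/(2*np.pi)*72).astype(int)
        O=np.array([q[b==k][np.argmax(r[b==k])] for k in range(72) if (b==k).sum()>3])
        f=least_squares(lambda p:np.hypot(O[:,0]-p[0],O[:,1]-p[1])-p[2],[*c,47],loss="soft_l1");c=f.x[:2]
    I=np.array([q[b==k][np.argmin(r[b==k])] for k in range(72) if (b==k).sum()>3])
    I=I[np.hypot(*(I-c).T)<36]
    g=least_squares(lambda p:np.hypot(I[:,0]-p[0],I[:,1]-p[1])-p[2],[*c,33],loss="soft_l1")
    print(n,zr,"outer",f.x,len(O),"inner",g.x,len(I))
```

```text
w1 304.38252658810546 outer [ 698.83 -114.46  128.69] 2 inner [ 698.83 -114.46   33.  ] 0
w2 69.76919970750382 outer [585.27 -61.9   46.64] 44 inner [585.19 -61.68  32.49] 26
w4 70.07561340582501 outer [585.06 -61.63  46.47] 72 inner [585.23 -61.52  32.56] 66
w5 69.65924580217825 outer [585.18 -62.02  46.82] 72 inner [585.2  -62.09  32.34] 66
t6 70.09422915998186 outer [585.68 -61.88  45.53] 58 inner [586.23 -61.79  33.68] 48
top0 70.55155568543842 outer [585.74 -62.13  45.31] 56 inner [585.91 -61.95  33.81] 44
```

```bash
python3 -c "
from h import *
plan([588.5,-60.6,120],1.849)"; python3 -m jog '[[0,[-12,0,21],[0,-0.1,0]],[0,[-11.8,0,21.9],[0,-0.897,0]],[0,[-11.8,0,21.9],[0,-0.897,0]],[0,[-11.8,0,21.9],[0,-0.897,0]],[0,[-11.8,0,21.9],[0,-0.897,0]],[0,[-11.8,0,21.9],[0,-0.897,0]],[0,[-11.8,0,21.9],[0,-0.897,0]],[0,[-11.8,0,21.9],[0,-0.897,0]]]'; python3 st.py; python3 -c "
from h import *
plan([588.5,-60.6,120],1.849)"
```

```text
now [ 554.04148582 -306.6651678   143.40907743] yaw 0.9519474652251559 tilt [-1.34020886e-03  5.35351720e-04 -9.99998959e-01] q6 -1.4760214838501176 w 13.667977766106182 t 9.2
shift cm [-11.46   2.35  22.04] turn [-0.    -0.897 -0.001]
t: 10.0
ee_pos: [585.3, -59.7, 143.6]
orientation: [-1.56, -0.219, 0.22]
ft_force: [0.1, 0.3, -2.0]
width: 13.7
t 10.0 [585.301 -59.683 143.607] yaw 1.8504 F [ 0.149  0.326 -2.045] M [ 0.057 -0.128 -0.046] w 13.7 q6 -1.971
now [585.30112091 -59.68295264 143.6073405 ] yaw 1.850398587129755 tilt [-1.09190312e-03 -8.46044264e-04 -9.99999046e-01] q6 -1.9709684110864634 w 13.676143609316707 t 10.0
shift cm [ 0.29  2.36 -0.18] turn [ 0.001  0.001 -0.001]
```

```bash
python3 -m jog '[[0,[0.29,1.2,-0.18],[0,0,0]],[0,[0.29,2.4,-0.18],[0,0,0]],[0,[0.29,2.4,-0.18],[0,0,0]],[0,[0.29,2.4,-0.18],[0,0,0]]]'; python3 lid.py w8; python3 st.py; python3 -c "
import cv2
a=cv2.imread('pics/w8.png');cv2.imwrite('pics/w8c.png',cv2.resize(a[110:320,200:450],None,fx=2.8,fy=2.8,interpolation=cv2.INTER_CUBIC))"
```

```text
t: 10.4
ee_pos: [588.8, -61.7, 120.0]
orientation: [-1.561, -0.217, 0.218]
ft_force: [-0.7, 1.0, -0.3]
width: 13.9
3758 disc top y(tool) (array([   0,    0,    0,    0,    0,    0,    0,    0,    0,    0,    0,
          0,    0,    4,  226, 1819, 1542,  156,    3,    8]), array([-5, -4, -3, -2, -1,  0,  1,  2,  3,  4,  5,  6,  7,  8,  9, 10, 11,
       12, 13, 14, 15]))
plane y=ax+bz+c [ 0.01  0.   11.04]
circle x,z ((-3.6328063011169434, -0.32277587056159973), 29.68153190612793)
lug 282 [-36.73  21.63   1.57] [-43.36  16.95  -9.46] [-18.32  26.85  25.02]
t 10.45 [589.209 -61.659 120.629] yaw 1.8482 F [ 0.364  0.344 -1.471] M [ 0.077 -0.138  0.009] w 13.8 q6 -1.971
```

View pics/w8c.png

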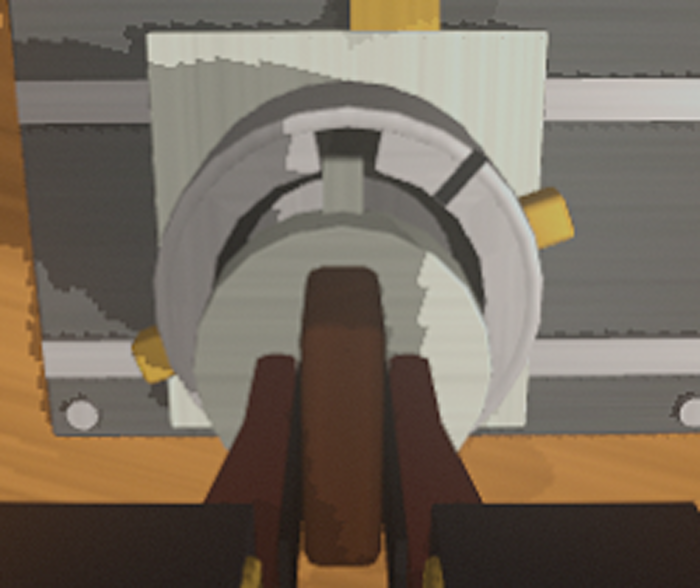

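The lug at crop (344,185) lines up with the rim gap at (349,150), bar the height parallax; the 1 mm sideways error agrees with the readings. I correct it and descend with force checks.

```bash
python3 -m jog '[[0,[-0.02,1,0.1],[0,0,0]],[0,[-0.02,2,0.1],[0,0,0]],[0,[-0.02,2,0.1],[0,0,0]],[0,[-0.02,2,0.1],[0,0,0]]]'; python3 st.py; python3 -c "
from h import *
im=snap('wrist','w9')
a=cv2.imread('pics/w9.png');cv2.imwrite('pics/w9c.png',cv2.resize(a[110:320,200:450],None,fx=2.8,fy=2.8,interpolation=cv2.INTER_CUBIC))"; python3 st.py
```

```text
t: 10.85
ee_pos: [588.7, -60.5, 100.6]
orientation: [-1.561, -0.219, 0.218]
ft_force: [-0.4, -0.2, -0.5]
width: 13.9
t 10.85 [588.679 -60.451 100.63 ] yaw 1.849 F [-0.412 -0.226 -0.483] M [ 0.106 -0.149  0.013] w 13.9 q6 -1.97
t 10.9 [589.015 -60.468 101.006] yaw 1.849 F [-0.185 -0.04  -1.022] M [ 0.063 -0.125 -0.003] w 13.2 q6 -1.97
```

View pics/w9c.png

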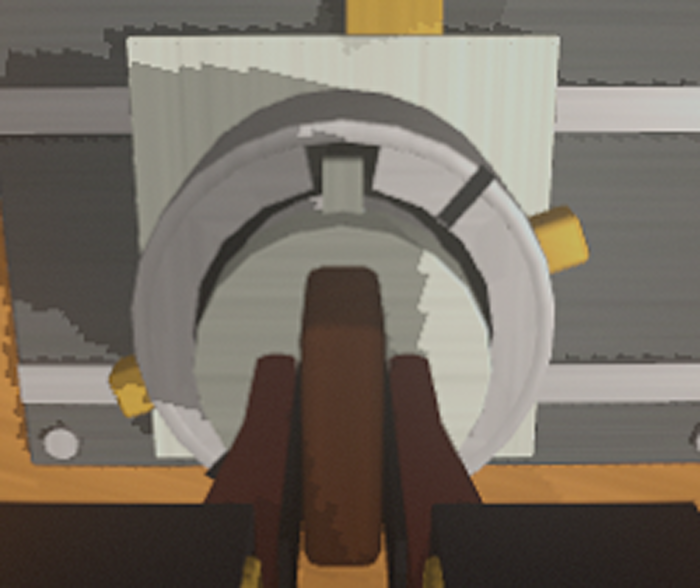

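The lug at (343,185) is centred in the gap (308–378 at the outer edge). I lower it in steps.

```bash
python3 -m jog '[[0,[-0.02,0.3,0],[0,0,0]],[0,[-0.02,0.6,0],[0,0,0]],[0,[-0.02,0.9,0],[0,0,0]],[0,[-0.02,0.9,0],[0,0,0]]]' >/dev/null; python3 st.py;  python3 -m jog '[[0,[0,0.2,0],[0,0,0]],[0,[0,0.4,0],[0,0,0]],[0,[0,0.4,0],[0,0,0]]]' >/dev/null; python3 st.py; python3 -m jog '[[0,[0,0.2,0],[0,0,0]],[0,[0,0.2,0],[0,0,0]]]' >/dev/null; python3 st.py
```

```text
t 11.3 [588.537 -60.539  91.673] yaw 1.849 F [-0.576  0.006 -1.292] M [ 0.083 -0.072 -0.016] w 13.4 q6 -1.97
t 11.6 [588.674 -60.558  87.82 ] yaw 1.849 F [-0.284 -0.922 -1.867] M [ 0.072 -0.109 -0.003] w 13.4 q6 -1.97
t 11.8 [588.717 -60.582  85.899] yaw 1.849 F [ 0.531 -0.507 -1.232] M [ 0.076 -0.133 -0.005] w 14.1 q6 -1.97
```

```bash
for i in 1; do python3 -m jog '[[0,[0,0.15,0],[0,0,0]],[0,[0,0.15,0],[0,0,0]]]' >/dev/null; python3 st.py; python3 -m jog '[[0,[0,0.1,0],[0,0,0]],[0,[0,0.1,0],[0,0,0]]]' >/dev/null; python3 st.py; python3 -m jog '[[0,[0,0.1,0],[0,0,0]],[0,[0,0.1,0],[0,0,0]]]' >/dev/null; python3 st.py; done
```

```text
t 12.0 [588.739 -60.591  84.439] yaw 1.849 F [-0.348 -0.388 -1.123] M [ 0.097 -0.096 -0.014] w 13.8 q6 -1.97
t 12.2 [588.781 -60.588  83.498] yaw 1.849 F [ 0.505 -0.859 -0.725] M [ 0.107 -0.155 -0.013] w 13.8 q6 -1.97
t 12.4 [588.946 -60.624  82.824] yaw 1.8489 F [-0.663 -0.574  2.458] M [ 0.061 -0.042  0.011] w 13.5 q6 -1.97
```

```bash
python3 -m jog '[[0,[0,0.1,0],[0,0,0]],[0,[0,0.1,0],[0,0,0]]]' >/dev/null; python3 st.py; python3 -m jog '[[0,[0,0,0],[0,0,0]],[0,[0,0,0],[0,0,0]]]' >/dev/null; python3 lid.py w10;python3 st.py;python3 -c "
from h import *
im=load('w10.npz')
a=cv2.imread('pics/w10.png');cv2.imwrite('pics/w10c.png',cv2.resize(a[110:320,200:450],None,fx=2.8,fy=2.8,interpolation=cv2.INTER_CUBIC))
P=cloud(im).reshape(-1,3);d=np.hypot(P[:,0]-585.2,P[:,1]+61.9)
g=im['color'].reshape(-1,3).astype(int);g=(g.max(1)-g.min(1)<35)
q=P[g&(d<27)&(P[:,2]>60)&(P[:,2]<85)];print('disc',len(q),np.median(q[:,2]),np.linalg.lstsq(np.c_[q[:,:2]-[585,-62],np.ones(len(q))],q[:,2],rcond=None)[0])
q=P[g&(d>35)&(d<45)&(P[:,2]>60)&(P[:,2]<85)];print('rim',len(q),np.median(q[:,2]))
"
```

```text
t 12.6 [588.98  -60.675  82.765] yaw 1.849 F [-4.335 -0.814 10.853] M [0.222 0.531 0.038] w 13.5 q6 -1.97
9041 disc top y(tool) (array([   0,    0,    0,    0,    0,    0,    0,    0,    0,    0,    0,
          0,    0,    2,  240, 1813, 2069, 2951, 1819,  147]), array([-5, -4, -3, -2, -1,  0,  1,  2,  3,  4,  5,  6,  7,  8,  9, 10, 11,
       12, 13, 14, 15]))
plane y=ax+bz+c [ 0.02  0.   11.41]
circle x,z ((0.04684848338365555, 0.03444315865635872), 33.95813751220703)
lug 272 [-33.3   22.2    3.45] [-43.08  19.01  -4.17] [18.6  27.54 32.12]
t 12.85 [588.997 -60.671  82.763] yaw 1.849 F [-3.684  0.214 10.312] M [0.202 0.52  0.025] w 13.9 q6 -1.97
disc 3178 71.86871790320397 [-4.99751632e-02 -1.63582371e-02  7.19314076e+01]
rim 5595 69.90497679228176
```

View pics/w10c.png

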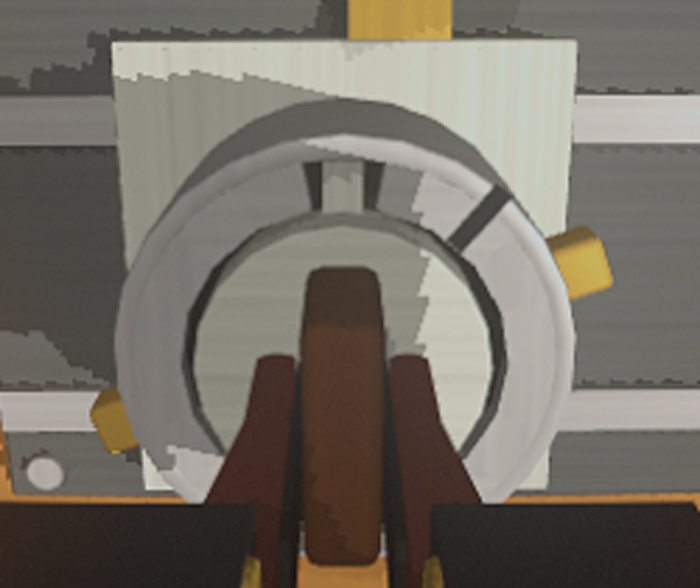

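Seated: disc top at 71.9 against 72 nominal, with contact force of about 10 N. I twist clockwise about the pot axis to 0.5 first.

```bash
python3 -m jog '[[0,[0,0,-0.036],[0,0.1,0]],[0,[0,0,-0.072],[0,0.2,0]],[0,[-0.007,0,-0.108],[0,0.3,0]],[0,[-0.017,0,-0.143],[0,0.4,0]],[0,[-0.03,0,-0.176],[0,0.5,0]],[0,[-0.03,0,-0.176],[0,0.5,0]]]' >/dev/null; python3 st.py;python3 -c "
from h import *
im=snap('wrist','w11')
a=cv2.imread('pics/w11.png');cv2.imwrite('pics/w11c.png',cv2.resize(a[110:320,200:450],None,fx=2.8,fy=2.8,interpolation=cv2.INTER_CUBIC))"
```

```text
t 13.45 [589.794 -62.168  82.738] yaw 1.3462 F [-1.837  0.955  7.89 ] M [ 0.189  0.186 -0.093] w 13.9 q6 -1.47
```

View pics/w11c.png

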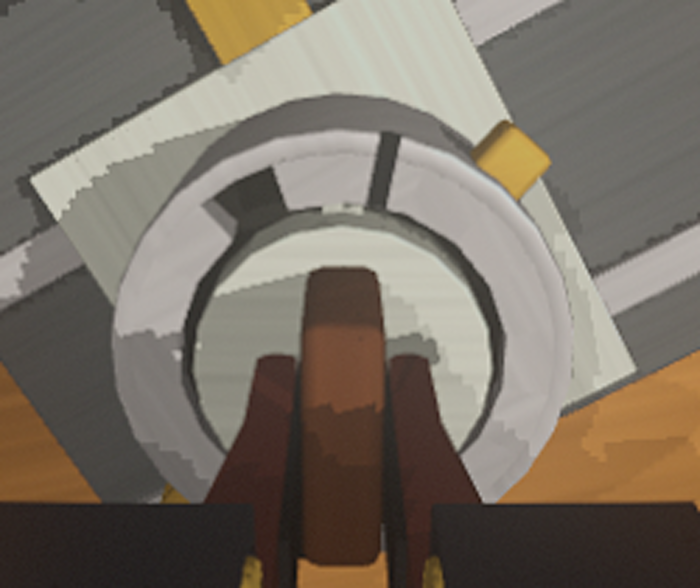

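The lug has gone under the rim (crop (343,209)), the bar is parallel to the pads, and the mark is at (383,170), about 0.2 rad further. I go on to 0.70.

```bash
python3 -m jog '[[0,[0,0,-0.036],[0,0.1,0]],[0,[0,0,-0.072],[0,0.2,0]],[0,[0,0,-0.072],[0,0.2,0]],[0,[0,0,-0.072],[0,0.2,0]]]' >/dev/null; python3 st.py;python3 -c "
from h import *
im=snap('wrist','w12')
a=cv2.imread('pics/w12.png');cv2.imwrite('pics/w12c.png',cv2.resize(a[110:320,200:450],None,fx=2.8,fy=2.8,interpolation=cv2.INTER_CUBIC))"; python3 st.py
```

```text
t 13.9 [589.647 -63.016  82.736] yaw 1.1488 F [-1.444  1.769  8.167] M [ 0.154  0.138 -0.033] w 13.9 q6 -1.274
t 13.95 [589.654 -63.012  82.723] yaw 1.1489 F [-1.952  1.741  7.87 ] M [ 0.137  0.144 -0.103] w 14.0 q6 -1.274
```

View pics/w12c.png

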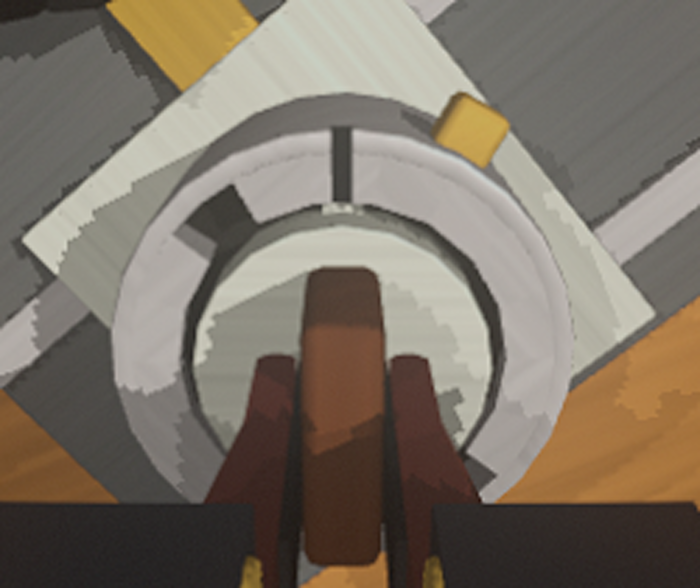

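The mark (341,165), lug (342,209) and bar (343) line up in the crop. Last numeric checks: bar against mark direction, disc level, pot and knob position.

Run:
```python
from h import *
np.set_printoptions(precision=3,suppress=True)
im=load("w12.npz");P=cloud(im).reshape(-1,3);c=im["color"].reshape(-1,3).astype(int)
d=np.hypot(P[:,0]-585.2,P[:,1]+61.9)
v=np.tile(np.arange(640),400);w=np.repeat(np.arange(400),640)
def c2(x,y): return (200+x/2.8-.32,110+y/2.8-.32)
# bar top edges centre line: corners at crop: left edge x 304..305, right 380..383, y 275..~550 near top plane z=106
m=onplane(im,[c2(342,130),c2(342,200)],70);print("mark pts",m);
# mark dir from pot centre
k=m.mean(0)[:2]-[585.2,-61.9];print("mark yaw",np.arctan2(*(-k)[::-1]))
q=P[(d<29)&(P[:,2]>102)&(P[:,2]<110)&(w<290)];print("bar",len(q));
if len(q)>20: print(np.median(q[:,2]),cv2.minAreaRect(q[:,:2].astype(np.float32)))
br=(c.max(1)-c.min(1)<35)&(c.min(1)>120)&(d<28)&(np.abs(P[:,2]-72)<4)
q=P[br];print("disc",len(q),np.median(q[:,2]),np.linalg.lstsq(np.c_[q[:,:2]-[585,-62],np.ones(len(q))],q[:,2],rcond=None)[0])
rm=(d>35)&(d<45)&(np.abs(P[:,2]-70)<4);q=P[rm];print("rim",np.median(q[:,2]),np.linalg.lstsq(np.c_[q[:,:2]-[585,-62],np.ones(len(q))],q[:,2],rcond=None)[0])
im=snap("top","t12");snap("scene","s12")
P=cloud(im).reshape(-1,3);q=P[(P[:,2]>72)&(P[:,2]<82)&(np.hypot(P[:,0]-481,P[:,1]+78)<32)];
if len(q)>10:print("knob",len(q),cv2.minAreaRect(q[:,:2].astype(np.float32)))
a=cv2.imread("pics/s12.png");cv2.imwrite("pics/s12c.png",cv2.resize(a[100:260,180:400],None,fx=3.4,fy=3.4,interpolation=cv2.INTER_CUBIC))
```

```text
mark pts [[543.014 -42.534  70.   ]
 [555.245 -48.028  70.   ]]
mark yaw -0.4317497498333107
bar 2292
105.47657082095553 ((581.4384765625, -58.7867317199707), (34.71479415893555, 28.79705047607422), 1.0648245811462402)
disc 3291 71.83596814326137 [-0.003  0.    71.802]
rim 69.97347180072227 [-0.003  0.001 69.916]
```

View pics/s12c.png

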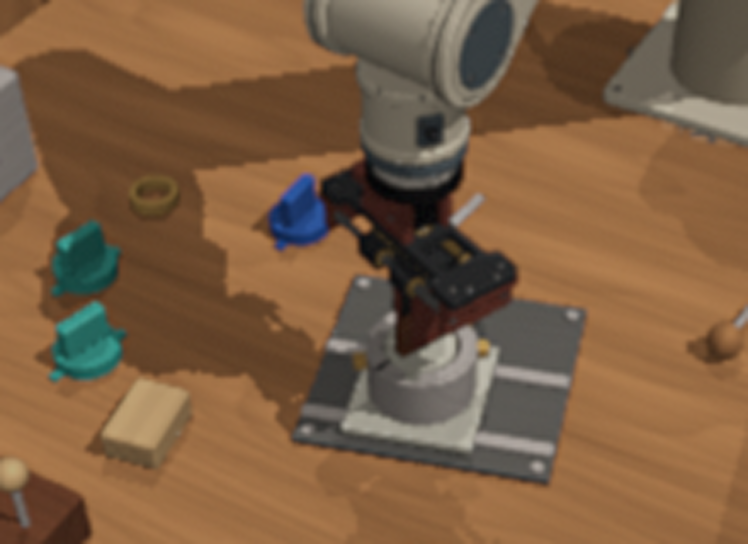

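Disc level at z 71.8, the rim and marks are where they were, bar yaw −0.422 against marks at −0.424 to −0.432, and about 8 N steady downward push. The knob has not been touched since it was checked. I hand in while holding.

```bash
python3 st.py; python3 -c "
from workcell import ctrl
print(ctrl.close_job())"
```

```text
t 14.05 [589.657 -63.036  82.739] yaw 1.1488 F [-2.298  1.017  8.348] M [ 0.129  0.168 -0.082] w 13.2 q6 -1.274
the job is handed in; nothing more can be done
None
```

I locked the carriage, seated the silver lid with its lugs through the gaps, and twisted it 0.70 rad clockwise to the dark marks. I handed the job in at 14.05 s, still gripping the lid and pressing it down.

**Clamp:** the knob turned about 1.02 rad and then stopped hard at about 0.95 Nm. A picture taken after I let go confirmed its new angle. That angle fits the stop only if the knob started near 0.18, which I inferred and did not measure.

**Lid:**
- The disc top is at z 71.8 (72 expected when seated) and level to about 0.003 rad, with a steady downward push of about 8 N.
- The bar points along yaw −0.422, taken from the jaw angle because the bar's outline could not be measured under the gripper. The marks read −0.424 in the first view and −0.432 in the last.
- The twist was well short of the click.

**Pot:** the rim and marks stayed within about 1 mm of where they started, so the carriage did not move.

**Checks that disagreed or failed:**
- The hand shifted about 3 mm while closing on the lid, so the lid sat 3.5 mm off the finger centre. I measured this and turned the lid about the pot's axis instead.
- A first check of the lid's level showed a false tilt from stray points. A stricter check showed it level.
- The knob was hidden by the hand in the last top view, so its angle was not seen again at the end. The gripper stayed clear of it after it was checked.

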